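# Open the dispenser valve over the open cup

## Robot

A 6-joint arm with a two-finger parallel gripper is mounted at the origin on the work surface. World frame = base frame: x ahead of the robot, y to its left, z up, the work surface at z = 0. Lengths are in mm, angles in rad, forces in N, time in s.
With the tool pointing down it reaches from about 350 to 975 mm from the base axis. Payload 17.4 kg.
Tool frame: the origin (TCP) lies midway between the tips of the shut fingers; the grasp point (between the pads) lies robot.tcp_to_grasp behind it (robot.tcp_to_grasp is the distance from the TCP to the grasp point, in mm); z points along the fingers, y is the line along which they close (so a half turn about z gives the same grasp; the last joint's range is limited). The gripper opens to 85 mm and grips with 20 to 120 N. Pads are 22 mm wide; open, the fingers measure 114 mm over their backs; the gripper's body (76 mm by 85 mm) begins 54 mm behind the grasp point. The pads swing forward as they close: fully open they stand 13 mm farther back than shut.
Start: joints at [-1.182, 0.116, 1.442, -0, 1.584, -0.038], TCP at [279.415, -614.459, 231.303] pointing down, gripper open.
Joint ranges: [-2.83, 2.83], [-0.83, 2.19], [0.07, 2.5], [-1.14, 4.28], [0.01, 3], [-2.97, 2.97]. Speed limits (rad/s): [1.89, 1.89, 2.22, 3.14, 3.14, 3.14].

## Interface

Orientations are given as a rotation vector (axis times angle).
In Python, from station import readout, optics, ticket, robot gives the robot as it stands. The module is installed in compiled form; this text tells all that it offers.
- The arm moves only by the tool carry_out, never from a script. Its argument "series" is a list of rows, each a list of 6 numbers: the shift along the tool's x, y, z scaled (see below), then the turn, a rotation vector about the tool's x, y, z scaled (see below). In form: [[tx, ty, tz, rx, ry, rz], ...]. A call has 1 to 12 rows; each row is the pose to reach, as a shift and turn from the pose commanded when the call began, along the tool's axes at that moment, turning the shorter way round; what a row does not reach only later rows make up. The controller multiplies each number of a shift by 250 mm and each number of a turn by 360 degrees. A row lasts 1/12 s, in which the tool goes at most 41.7 mm and 7.16 degrees, less where a joint would pass 70% of its speed; a pose out of reach is approached as far as the arm can. A call with a number of a shift or a turn outside -1 to 1 is refused whole. A call with a gripper value outside its range is refused whole. "fingers" is the gripper command: -1 is fully open, 1 is shut, values between are in proportion, set as the call begins (left out, the last holds). The fingers move at their own pace and stop on an object; "force" is the grip in N (left out, the last holds). Time passes only in rows, so rows that repeat a pose let the fingers close. It gives the time, the measured TCP pose, the force, the opening and the grip force at its end, in the units of the state.
- readout.get_obs(): the state, without advancing time (a new reading comes with each control period).
- optics.read_camera(name): name is "scene" or "side" or "wrist"; returns the picture (480x640x3 uint8, red, green, blue); there is no depth.
- optics.get_calibration(name): a dict with "K" (3x3 intrinsics, pixels), "rvec" (rotation vector, rad) and "tvec" (3), from world to camera coordinates, as OpenCV has them. Camera axes: x right, y down, z forward; pixel columns grow to the right and rows downward; lengths in mm; the calibration is good to about 2 mm. A picture is of the moment at which its call begins: read the wrist's pose just before it. get_calibration takes no time and is no camera call; for the wrist camera it gives the pose at the moment of the call.
- ticket.close_job(): hands the job in; it is judged then, once.
The state is a dict: "t": time; "qpos": joint angles; "qvel": joint speeds; "effort": joint torques, N m; "tcp_pos": TCP position; "orientation": TCP orientation; "contact_force": force on the tool from outside, world axes, zero at the start; "ft_torque": the same for the moment, N m; "width": opening from 0.0 (shut) to 1.0 (fully open); "gripper_force": force on a finger pad.
Only numpy, scipy, OpenCV 4.12 (cv2) and the standard library are available. Lean on these libraries where they do the work, as an engineer would, in place of code of your own. Each camera call takes 0.05 s, during which the arm holds its last target. There are 200 camera calls.

## Task

Of the two heads of the paint dispenser, pick the one whose spout has the open cup standing under it (a lidded jar stands under the other). Turn that head's knurled collar until its hidden keyway drops over the pin (less than a quarter turn away, clockwise seen from above), then push the collar fully home against the valve spring and finish while still holding it down. Leave the other collar, the cup and the jar where they are.

Things in the scene. Friction and masses are not known exactly. Their poses are not given: they have to be found in the camera images.
- dispenser: Two-headed paint dispenser, fixed: a grey tank 130 mm (x) by 310 mm (y), flat top 100 mm above the table, on a 6 mm base plate. Origin on the table under the tank's centre; spouts point along its +x; the heads stand on the tank's top at x = 0, y = +90 mm (a) and -90 mm (b), with 45 mm or more free around each collar. Its place and yaw vary.
- spout_a (a point): Mouth of the spout of the +y head (collar_a), 120 mm along the dispenser's +x from the post, 82 mm above the table.
- spout_b (a point): Mouth of the spout of the -y head (collar_b), 120 mm along the dispenser's +x from the post, 82 mm above the table.
- collar_a_center (a point): Plain aluminium knurled collar of the +y head, 48 mm in diameter, 52 mm tall, loose on its post, 0.11 to 0.22 kg; this is its centre, half-way up, 152 mm above the table at the start. It then rests on a hidden cross-pin; turning it clockwise (from above) by 25 to 72 degrees, different each time, brings its keyway over the pin, with 5 degrees of play either way.
- collar_b_center (a point): Plain aluminium knurled collar of the -y head, 48 mm in diameter, 52 mm tall, loose on its post, 0.11 to 0.22 kg; this is its centre, half-way up, 152 mm above the table at the start. It then rests on a hidden cross-pin; turning it clockwise (from above) by 25 to 72 degrees, different each time, brings its keyway over the pin, with 5 degrees of play either way.
- valve_a (a joint): Sprung valve plate under collar_a: 0 at rest, 0.008 m when fully pressed. It takes 4 N to start and 9 N at the stop, and springs back. With its keyway over the pin the collar goes down 6 mm freely, then 8 mm more pressing this plate; elsewhere the pin blocks it. A gripped collar does not fall by itself: feel for the drop with presses of about 5 N.
- valve_b (a joint): Sprung valve plate under collar_b: 0 at rest, 0.008 m when fully pressed. It takes 4 N to start and 9 N at the stop, and springs back. With its keyway over the pin the collar goes down 6 mm freely, then 8 mm more pressing this plate; elsewhere the pin blocks it. A gripped collar does not fall by itself: feel for the drop with presses of about 5 N.
- cup_center (a point): The open cup, white ceramic, 68 mm across the rim and 65 mm tall, standing on the base plate under one of the two spouts; its centre, half-way up.
- jar_center (a point): The lidded jar, grey with a white lid, 66 mm across and 68 mm tall, standing under the other spout; its centre, half-way up.
Things that resemble listed ones, but are neither listed nor needed, are in the scene too. What is shaped like the part that bears collar_b_center but red is not meant.

How it is judged (in metres and radians):
On the way:
1. the collar over the open cup has dropped over its pin (((horizontal distance between cup_center and spout_a below 0.05 m and z of collar_a_center in the frame of dispenser below 0.1475 m) or (horizontal distance between cup_center and spout_b below 0.05 m and z of collar_b_center in the frame of dispenser below 0.1475 m))), for 0.1 s.
At the end, for the whole second after the job is handed in: Collar over the open cup down on its pin (centre under 140.5 mm, upright within 0.15 rad), its valve pressed over 6 of 8 mm, fingers still on it (over 1 N); other collar proud (centre over 149 mm), its valve under 2 mm (((horizontal distance between cup_center and spout_a below 0.05 m and value of joint valve_a above 0.006 m and z of collar_a_center in the frame of dispenser below 0.1405 m and angle between collar_a_center's own z axis and vertical below 0.15 rad and contact force between the fingers and collar_a above 1 N and value of joint valve_b below 0.002 m and not (z of collar_b_center in the frame of dispenser below 0.149 m)) or (horizontal distance between cup_center and spout_b below 0.05 m and value of joint valve_b above 0.006 m and z of collar_b_center in the frame of dispenser below 0.1405 m and angle between collar_b_center's own z axis and vertical below 0.15 rad and contact force between the fingers and collar_b above 1 N and value of joint valve_a below 0.002 m and not (z of collar_a_center in the frame of dispenser below 0.149 m)))); the arm keeps its last pose, push and grip.
It fails at once if the other head's collar was dropped over its pin or its valve pressed ((horizontal distance between cup_center and spout_a below 0.05 m and (z of collar_b_center in the frame of dispenser below 0.148 m or value of joint valve_b above 0.002 m)) or (horizontal distance between cup_center and spout_b below 0.05 m and (z of collar_a_center in the frame of dispenser below 0.148 m or value of joint valve_a above 0.002 m))).
It fails at once if the other head's collar was moved by more than 15 mm ((horizontal distance between cup_center and spout_a below 0.05 m and distance of collar_b_center from where it was at the start of the episode above 0.015 m) or (horizontal distance between cup_center and spout_b below 0.05 m and distance of collar_a_center from where it was at the start of the episode above 0.015 m)).
It fails at once if the cup was moved by more than 20 mm (distance of cup_center from where it was at the start of the episode above 0.02 m).
It fails at once if the jar was moved by more than 20 mm (distance of jar_center from where it was at the start of the episode above 0.02 m).
It also fails if it takes over 38 s, if anything falls off the work surface, if the arm or the gripper's body presses on something with over 40 N, if the wrist force passes 120 N, or if a joint passes its speed limit or range.

## Working session

There is one attempt and no reset: what is moved stays moved. The work goes in short steps, Python scripts to look and compute and a tool call to move; the robot and the scene stay as the last step left them, time stands still between calls to the robot, and variables do not carry over. Pictures are saved under pics/ and viewed, at most 10 in all, crops included, and the job is handed in when it is done.

Besides the shell and the picture viewer there is one more tool, called after ">>>" as name(argument=value, ...), one argument or row to a line, values as JSON. carry_out: Moves the arm, as the interface text tells. Shifts and turns lie within -1 to 1; 1 stands for 250 mm of shift or 360 degrees of turn. Its arguments: {"type":"object","properties":{"series":{"type":"array","items":{"type":"array","items":{"type":"number"}}},"fingers":{"type":"number"},"force":{"type":"number"}},"required":["series"]}

```bash
mkdir -p pics; python3 - <<'E'
from station import readout, optics, robot
import cv2
print(readout.get_obs()); print(robot.tcp_to_grasp)
for n in ("scene","side"):
    cv2.imwrite(f"pics/{n}0.png",optics.read_camera(n)[:,:,::-1]); print(n,optics.get_calibration(n))
E
```

```text
{'t': 0.0, 'qpos': array([-1.18181132e+00,  1.16475265e-01,  1.44229200e+00, -2.84332930e-05,
        1.58400345e+00, -3.77633364e-02]), 'qvel': array([ 0.00157364,  0.00163524, -0.00210712, -0.00021348, -0.00241444,
        0.00142172]), 'effort': array([ 5.73528341e-04, -7.31980133e+01, -6.32483339e+01,  6.99584825e-05,
        6.25781890e-03,  7.65602204e-05]), 'tcp_pos': array([ 279.32123345, -614.27282891,  230.55280275]), 'orientation': array([-3.06921884e+00, -6.65014609e-01,  3.67136084e-04]), 'contact_force': array([-0.78042694,  1.34893573,  0.48845197]), 'ft_torque': array([-0.0063497, -0.0354263, -0.0092752]), 'gripper_force': 0.0, 'width': 1.0001137721868187}
18.700000000000003
scene {'K': array([[480.64003306,   0.        , 321.14603003],
       [  0.        , 480.64003306, 245.8746063 ],
       [  0.        ,   0.        ,   1.        ]]), 'rvec': array([ 1.79791963,  1.68832478, -0.72253459]), 'tvec': array([ -23.97773668, -333.35975348, 1270.00668354])}
side {'K': array([[498.98494139,   0.        , 316.97841971],
       [  0.        , 498.98494139, 243.75327526],
       [  0.        ,   0.        ,   1.        ]]), 'rvec': array([2.13838739, 0.01485401, 0.02608183]), 'tvec': array([-601.04053109,   75.8257457 ,  986.01056691])}
```

View pics/scene0.png

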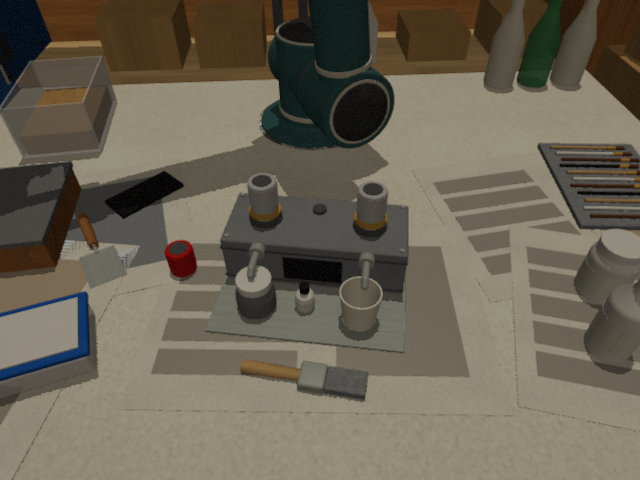

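View pics/side0.png

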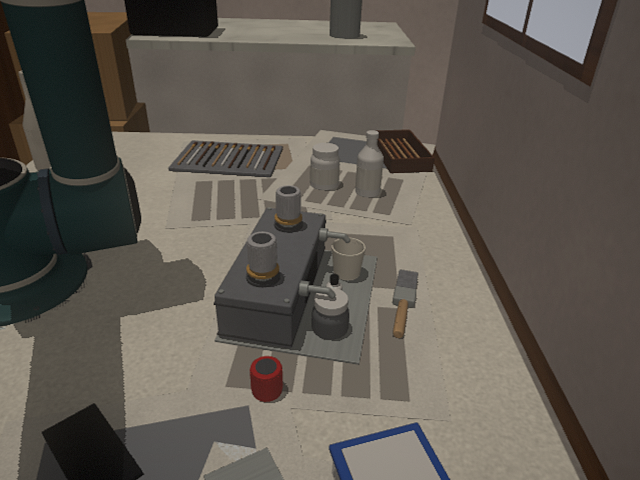

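The open cup is under the scene view's right head (collar top about (372,188)), which is the far head in the side view (288,190). The jar is under the other one. I'll segment the collars and triangulate their tops.

```bash
cat > h.py <<'E'
import numpy as np, cv2
from station import optics
def cam(n):
    c=optics.get_calibration(n); return c["K"],cv2.Rodrigues(c["rvec"])[0],c["tvec"]
def ray(n,uv):
    K,R,t=cam(n); return -R.T@t, R.T@np.linalg.solve(K,[*uv,1.])
def plane(n,uv,z):
    o,d=ray(n,uv); return o+d*(z-o[2])/d[2]
def tri(uv1,uv2,n1="scene",n2="side"):
    P=[]
    for n in(n1,n2):
        K,R,t=cam(n); P.append(K@np.c_[R,t])
    X=cv2.triangulatePoints(P[0],P[1],np.float64(uv1),np.float64(uv2))[:,0]; return X[:3]/X[3]
def proj(n,X):
    K,R,t=cam(n); p=K@(R@np.asarray(X,float)+t); return p[:2]/p[2]
E
python3 - <<'E'
import cv2,numpy as np
a=cv2.imread("pics/scene0.png");b=cv2.imread("pics/side0.png")
r=lambda im,x,y:cv2.resize(im[y:y+60,x:x+60],(390,390),interpolation=cv2.INTER_NEAREST)
cv2.imwrite("pics/crop.png",np.hstack([r(a,342,175),r(b,258,178)]))
from h import *
# bore (dark blobs inside bright top)
for n,im,rois in(("scene",a,((355,178,35,25),(245,168,35,25))),("side",b,((272,180,32,22),(245,228,32,26)))):
    for x,y,w,h in rois:
        g=cv2.cvtColor(im[y:y+h,x:x+w],cv2.COLOR_BGR2GRAY)
        m=(g<95).astype(np.uint8)
        k,l,s,c=cv2.connectedComponentsWithStats(m)
        for i in range(1,k):
            if s[i,4]>25: print(n,c[i]+[x,y],s[i]+[x,y,0,0,0])
E
```

```text
scene [372.53170732 188.74146341] [363 183  21  13 205]
scene [368.09502262 197.7918552 ] [355 185  33  18 221]
scene [261.56981132 171.96981132] [245 168  35  15 265]
scene [261.25263158 180.46315789] [252 175  20  12 190]
scene [263.73239437 189.68309859] [248 183  30  10 142]
side [287.74528302 189.75471698] [280 186  17   8 106]
side [288.54913295 197.84971098] [276 192  27  10 173]
side [262.57107232 243.51371571] [245 228  32  26 401]
side [261.20231214 238.        ] [252 233  20  11 173]
```

View pics/crop.png

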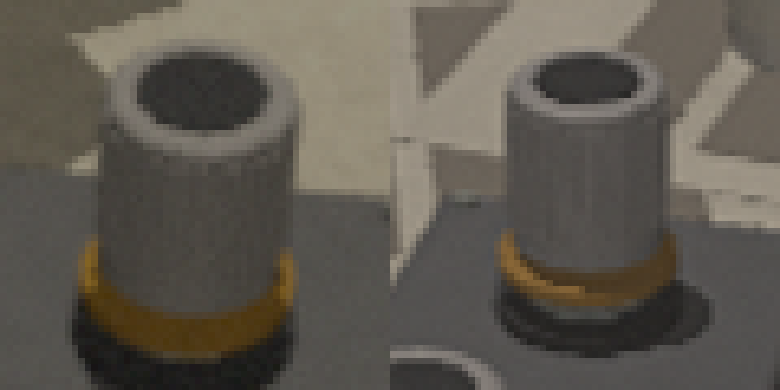

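The crop shows the target collar's bore at scene (372.6,188.8) and side (288,189.8). An orange ring sits around the collar's foot.

```bash
python3 - <<'E'
from h import *
from station import readout
from scipy.spatial.transform import Rotation as R
A=tri((372.6,188.8),(288.1,189.8)); B=tri((261.25,180.5),(261.2,238.0))
print("tops",A,B,np.linalg.norm(A-B))
for n,uv in(("scene",(372.6,188.8)),("side",(288.1,189.8))): print(n,plane(n,uv,178))
d=(A-B)[:2]; yaw=np.arctan2(-d[0],d[1]); ex=np.array([np.cos(yaw),np.sin(yaw)])
print("yaw",np.degrees(yaw),"spouts",A[:2]+120*ex,B[:2]+120*ex)
# cup/jar rims
print("cup",plane("scene",(361,293),71),plane("side",(348,244),71)," jar",plane("scene",(255,284),74),plane("side",(331,298),74))
o=readout.get_obs(); M=R.from_rotvec(o["orientation"]).as_matrix(); print(M.round(3)); print("ori angle q6")
print("target A in tool", M.T@(np.r_[A[:2],230.55]-o["tcp_pos"]), np.hypot(*A[:2]))
E
```

```text
tops [541.17015088  74.15665083 179.31785562] [ 506.26342053 -102.37454011  178.97823046] 179.94959444799642
scene [539.19157447  74.57564534 178.        ]
side [541.12998386  76.49855539 178.        ]
yaw -11.185199431159845 spouts [658.89078652  50.87893734] [ 623.98405617 -125.65225359]
cup [662.5198331   46.75978508  71.        ] [661.79154544  54.5997899   71.        ]  jar [ 635.6510716  -118.16515121   74.        ] [ 623.36535636 -122.69900458   74.        ]
[[ 0.91   0.414 -0.   ]
 [ 0.414 -0.91   0.001]
 [ 0.    -0.001 -1.   ]]
ori angle q6
target A in tool [ 523.32453858 -518.31185756    0.65072884] 546.2273712153177
```

Everything agrees: the collars are 180 mm apart with tops at about 178–179 mm, and the cup is under spout_a. So the target is collar_a at about (540.5, 75). Next I move above it.

>>> carry_out(
  series=[
    [1,-1,0,0,0,0],
    [1,-1,0,0,0,0],
    [1,-1,0,0,0,0],
    [1,-1,0,0,0,0],
    [1,-1,0,0,0,0],
    [1,-1,0,0,0,0],
    [1,-1,0,0,0,0],
    [1,-1,0,0,0,0],
    [1,-1,0,0,0,0],
    [1,-1,0,0,0,0],
  ],
  fingers=-1,
  force=60,
)

```text
t: 0.93
tcp_pos: [404.5, -280.1, 231.5]
orientation: [-3.069, -0.671, -0.001]
contact_force: [-0.2, 0.7, -0.7]
width: 0.994
gripper_force: 0.0
```

>>> carry_out(
  series=[
    [1,-1,0,0,0,-0.25],
    [1,-1,0,0,0,-0.25],
    [1,-1,0,0,0,-0.25],
    [1,-1,0,0,0,-0.25],
    [1,-1,0,0,0,-0.25],
    [1,-1,0,0,0,-0.25],
    [1,-1,0,0,0,-0.25],
    [1,-1,0,0,0,-0.25],
    [1,-1,0,0,0,-0.25],
    [1,-1,0,0,0,-0.25],
    [1,-1,0,0,0,-0.25],
    [1,-1,0,0,0,-0.25],
  ],
)

```text
t: 1.93
tcp_pos: [527.7, 47.8, 230.8]
orientation: [-1.784, -2.585, 0.001]
contact_force: [-0.3, -0.4, -0.5]
width: 0.997
gripper_force: 0.0
```

```bash
cat > st.py <<'E'
from h import *
from station import readout
from scipy.spatial.transform import Rotation as R
o=readout.get_obs(); M=R.from_rotvec(o["orientation"]).as_matrix()
print(o["t"],o["tcp_pos"],"q",o["qpos"].round(3),"F",o["contact_force"].round(2),o["ft_torque"].round(2),"w",o["width"],o["gripper_force"])
print(M.round(3))
print("to go /250 (tool)",(M.T@(np.r_[540.5,75,146]-o["tcp_pos"])/250).round(4))
E
python3 st.py; python3 - <<'E'
from h import *
im=optics.read_camera("wrist"); cv2.imwrite("pics/wrist0.png",im[:,:,::-1])
print("predicted top",proj("wrist",[540.5,75,178]))
E
```

```text
1.9333 [527.72977364  47.79208042 230.77209686] q [ 0.042 -0.202  1.751 -0.     1.594 -0.321] F [-0.28 -0.38 -0.51] [-0.03  0.01  0.05] w 0.996684109644716 0.0
[[-0.355  0.935 -0.001]
 [ 0.935  0.355 -0.   ]
 [ 0.    -0.001 -1.   ]]
to go /250 (tool) [0.0836 0.0867 0.339 ]
predicted top [360.10594161 225.83961157]
```

View pics/wrist0.png

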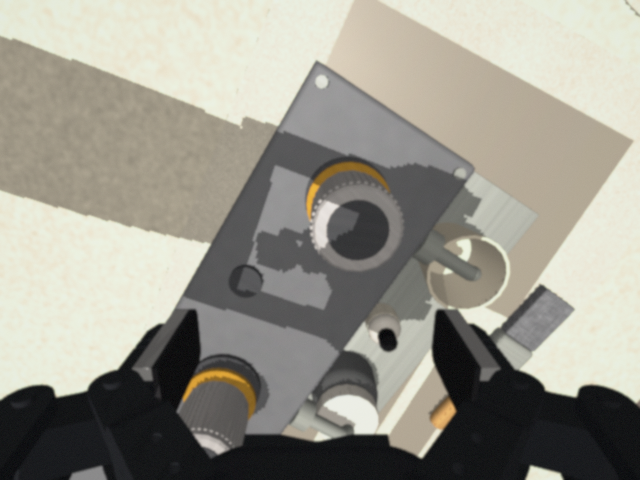

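The wrist view shows the collar's bore at about (357,229), 3 px from the predicted (360,226), which is roughly 1.5 mm. The position is confirmed, and the cup is at (468,272). I'll centre and descend.

>>> carry_out(
  series=[
    [0.084,0.083,0,0,0,0],
    [0.084,0.083,0,0,0,0],
    [0.084,0.083,0.05,0,0,0],
    [0.084,0.083,0.1,0,0,0],
    [0.084,0.083,0.16,0,0,0],
    [0.084,0.083,0.22,0,0,0],
    [0.084,0.083,0.28,0,0,0],
    [0.084,0.083,0.34,0,0,0],
    [0.084,0.083,0.34,0,0,0],
    [0.084,0.083,0.34,0,0,0],
  ],
)

```text
t: 2.82
tcp_pos: [539.0, 74.0, 144.9]
orientation: [-1.793, -2.577, 0.002]
contact_force: [-0.0, -0.3, 0.7]
width: 0.995
gripper_force: 0.0
```

```bash
python3 st.py
```

```text
2.8167 [538.97720444  74.04526712 144.86181747] q [ 0.09  -0.133  1.83  -0.     1.447 -0.265] F [-0.02 -0.33  0.73] [-0.02  0.    0.02] w 0.9953745948527001 0.0
[[-0.348  0.938 -0.002]
 [ 0.938  0.348 -0.   ]
 [ 0.001 -0.002 -1.   ]]
to go /250 (tool) [ 0.0015  0.007  -0.0046]
```

Close the fingers.

>>> carry_out(
  series=[
    [0,0,0,0,0,0],
    [0,0,0,0,0,0],
    [0,0,0,0,0,0],
    [0,0,0,0,0,0],
    [0,0,0,0,0,0],
    [0,0,0,0,0,0],
    [0,0,0,0,0,0],
    [0,0,0,0,0,0],
    [0,0,0,0,0,0],
    [0,0,0,0,0,0],
  ],
  fingers=1,
  force=50,
)

```text
t: 3.65
tcp_pos: [540.2, 74.6, 147.3]
orientation: [1.792, 2.579, 0.002]
contact_force: [0.8, -1.2, 6.8]
width: 0.55
gripper_force: 50.8
```

```bash
python3 st.py
```

```text
3.65 [540.19386149  74.60975738 147.26049685] q [ 0.091 -0.134  1.827 -0.     1.447 -0.265] F [ 0.84 -1.15  6.81] [-0.1  -0.08 -0.02] w 0.5504358666477954 50.80589331686497
[[-0.349  0.937  0.002]
 [ 0.937  0.349  0.   ]
 [-0.001  0.002 -1.   ]]
to go /250 (tool) [0.001  0.0017 0.005 ]
```

The grip is good: the opening is about 47 mm and the grip force 51 N. The arm is already pressing lightly, at about 7 N. I'll turn clockwise (+rz, since the tool's z points down) slowly and watch the height.

>>> carry_out(
  series=[
    [0,0,0,0,0,0.008],
    [0,0,0,0,0,0.016],
    [0,0,0,0,0,0.024],
    [0,0,0,0,0,0.032],
    [0,0,0,0,0,0.04],
    [0,0,0,0,0,0.048],
    [0,0,0,0,0,0.056],
    [0,0,0,0,0,0.062],
    [0,0,0,0,0,0.062],
    [0,0,0,0,0,0.062],
  ],
)

```text
t: 4.48
tcp_pos: [539.9, 74.7, 146.7]
orientation: [2.257, 2.185, 0.001]
contact_force: [1.3, 0.6, 2.5]
width: 0.546
gripper_force: 51.0
```

```bash
python3 st.py
```

```text
4.4833 [539.91834846  74.65318461 146.65072013] q [ 0.091 -0.134  1.828  0.     1.447  0.123] F [1.26 0.64 2.49] [ 0.05 -0.14 -0.09] w 0.5464130442551455 50.9657777287066
[[ 0.032  0.999  0.001]
 [ 0.999 -0.032  0.   ]
 [ 0.     0.001 -1.   ]]
to go /250 (tool) [0.0015 0.0023 0.0026]
```

>>> carry_out(
  series=[
    [0,0,0.006,0,0,0],
    [0,0,0.006,0,0,0],
    [0,0,0.006,0,0,0],
    [0,0,0.006,0,0,0],
  ],
)

```text
t: 4.82
tcp_pos: [540.1, 74.7, 145.9]
orientation: [2.256, 2.185, 0.002]
contact_force: [-0.9, 0.4, 9.5]
width: 0.547
gripper_force: 51.8
```

The press is now 9.5 N and still blocked. I'll continue turning under this load.

>>> carry_out(
  series=[
    [0,0,0,0,0,0.007],
    [0,0,0,0,0,0.014],
    [0,0,0,0,0,0.021],
    [0,0,0,0,0,0.028],
    [0,0,0,0,0,0.028],
    [0,0,0,0,0,0.028],
  ],
)

```text
t: 5.32
tcp_pos: [539.5, 74.6, 144.4]
orientation: [-2.439, -1.979, 0.001]
contact_force: [0.5, 1.0, -2.7]
width: 0.549
gripper_force: 51.5
```

>>> carry_out(
  series=[
    [0,0,0,0,0,0.007],
    [0,0,0,0,0,0.014],
    [0,0,0,0,0,0.021],
    [0,0,0,0,0,0.028],
    [0,0,0,0,0,0.028],
    [0,0,0,0,0,0.028],
  ],
)

```text
t: 5.82
tcp_pos: [539.6, 74.6, 144.6]
orientation: [-2.603, -1.758, 0.0]
contact_force: [0.1, -0.6, -2.1]
width: 0.546
gripper_force: 51.5
```

The force vanished and the tool sank after the first of these turns, so it probably dropped at about 22–32°. The second turn may have pushed it against the keyway's side. I'll check the torque.

```bash
python3 st.py
```

```text
5.8167 [539.61330562  74.61677612 144.62049304] q [ 0.091 -0.133  1.83   0.     1.445  0.473] F [ 0.12 -0.58 -2.08] [0.1  0.02 0.  ] w 0.5457607947560789 51.54014884494245
[[ 0.373  0.928 -0.   ]
 [ 0.928 -0.373  0.   ]
 [-0.    -0.    -1.   ]]
to go /250 (tool) [ 0.0027  0.0027 -0.0055]
```

>>> carry_out(
  series=[
    [0,0,0.006,0,0,0],
    [0,0,0.006,0,0,0],
    [0,0,0.006,0,0,0],
    [0,0,0.006,0,0,0],
  ],
)

```text
t: 6.15
tcp_pos: [539.7, 74.6, 143.2]
orientation: [-2.605, -1.756, 0.0]
contact_force: [0.5, 0.8, -2.6]
width: 0.553
gripper_force: 51.6
```

```bash
python3 st.py
```

```text
6.15 [539.67825316  74.59315277 143.19377623] q [ 0.091 -0.132  1.831  0.     1.442  0.475] F [ 0.49  0.81 -2.62] [ 0.15 -0.08  0.01] w 0.5532514510193388 51.57592970877886
[[ 0.375  0.927 -0.   ]
 [ 0.927 -0.375  0.   ]
 [-0.    -0.    -1.   ]]
to go /250 (tool) [ 0.0027  0.0024 -0.0112]
```

It sinks freely, with only the collar's weight on the wrist and no torque, so it's in the keyway. Pushing on.

>>> carry_out(
  series=[
    [0,0,0.006,0,0,0],
    [0,0,0.012,0,0,0],
    [0,0,0.018,0,0,0],
    [0,0,0.024,0,0,0],
    [0,0,0.024,0,0,0],
    [0,0,0.024,0,0,0],
  ],
)

```text
t: 6.65
tcp_pos: [539.9, 74.6, 137.5]
orientation: [2.606, 1.755, 0.001]
contact_force: [-0.7, -0.3, 3.7]
width: 0.548
gripper_force: 52.1
```

>>> carry_out(
  series=[
    [0,0,0.006,0,0,0],
    [0,0,0.012,0,0,0],
    [0,0,0.018,0,0,0],
    [0,0,0.024,0,0,0],
    [0,0,0.03,0,0,0],
    [0,0,0.034,0,0,0],
    [0,0,0.034,0,0,0],
    [0,0,0.034,0,0,0],
    [0,0,0.034,0,0,0],
  ],
)

```text
t: 7.4
tcp_pos: [540.3, 74.8, 133.3]
orientation: [2.605, 1.754, 0.005]
contact_force: [-19.0, -0.4, 46.0]
width: 0.547
gripper_force: 56.4
```

```bash
python3 st.py
```

```text
7.4 [540.30416632  74.84380784 133.3031443 ] q [ 0.091 -0.126  1.843  0.     1.422  0.476] F [-18.95  -0.41  46.04] [ 0.03  3.88 -0.06] w 0.5472603613219897 56.397535437718034
[[ 0.376  0.927  0.003]
 [ 0.927 -0.376  0.001]
 [ 0.002  0.003 -1.   ]]
to go /250 (tool) [ 0.001   0.0006 -0.0508]
```

The force jumped to 46 N, so something is at a stop. I'll relieve part of the push and check the collar's height by camera.

>>> carry_out(
  series=[
    [0,0,-0.008,0,0,0],
    [0,0,-0.016,0,0,0],
    [0,0,-0.016,0,0,0],
    [0,0,-0.016,0,0,0],
  ],
)

```text
t: 7.73
tcp_pos: [540.0, 74.6, 133.7]
orientation: [2.605, 1.755, 0.002]
contact_force: [-2.9, 0.0, 10.1]
width: 0.55
gripper_force: 52.8
```

```bash
python3 st.py; python3 - <<'E'
from h import *
a=optics.read_camera("scene")[:,:,::-1];b=optics.read_camera("side")[:,:,::-1]
cv2.imwrite("pics/s1.png",a);cv2.imwrite("pics/d1.png",b)
r=lambda im,x,y:cv2.resize(im[y:y+80,x:x+80],(400,400),interpolation=cv2.INTER_NEAREST)
cv2.imwrite("pics/crop1.png",np.hstack([r(a,332,165),r(b,248,165)]))
E
```

```text
7.7333 [539.97311819  74.60473079 133.66525409] q [ 0.09  -0.126  1.842  0.     1.424  0.476] F [-2.92  0.03 10.1 ] [0.07 0.48 0.02] w 0.5501097071523646 52.75329440832138
[[ 0.376  0.927  0.001]
 [ 0.927 -0.376  0.   ]
 [ 0.001  0.001 -1.   ]]
to go /250 (tool) [ 0.0023  0.0014 -0.0493]
```

View pics/crop1.png

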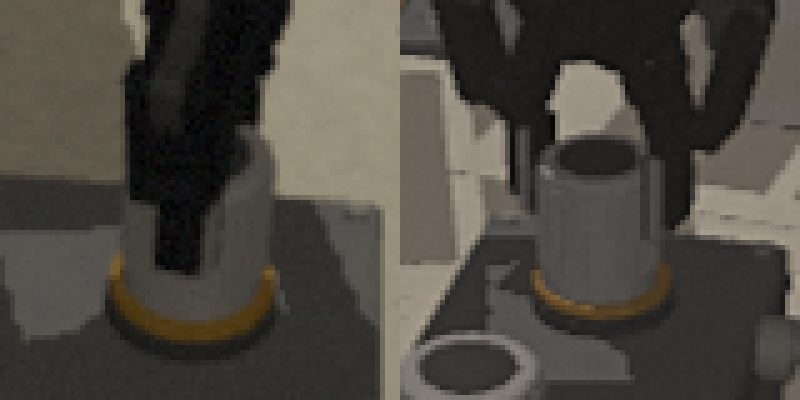

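The collar, with its orange ring, now sits low. The side-view bore is at about (287.4,196), down from (288.1,189.8), and the fingers are clear of the tank. Checking the drop in millimetres.

```bash
python3 - <<'E'
from h import *
b=cv2.imread("pics/d1.png"); x,y,w,h=275,188,26,16
g=cv2.cvtColor(b[y:y+h,x:x+w],6); k,l,s,c=cv2.connectedComponentsWithStats((g<95).astype(np.uint8))
for i in range(1,k):
    if s[i,4]>25: print(c[i]+[x,y],s[i])
for z in(178,172,166,164,162): print(z,proj("side",[540.3,75,z]),proj("scene",[540.3,75,z]))
E
```

```text
[287.92307692 196.64497041] [  0   0  26  16 338]
178 [287.63034456 190.13798571] [372.96196944 189.21472566]
172 [287.65211504 192.93580126] [372.70486074 192.22980514]
166 [287.6737403  195.71495289] [372.45053976 195.21219337]
164 [287.6809167  196.63722148] [372.36637777 196.1991498 ]
162 [287.68807717 197.55744383] [372.28251887 197.18255202]
```

The drop is about 13–14 mm. A 36 N change in push moved the tool only 0.4 mm, so it's against the hard stop. I'll add a little holding push and hand in.

>>> carry_out(
  series=[
    [0,0,0.006,0,0,0],
    [0,0,0.006,0,0,0],
    [0,0,0.006,0,0,0],
    [0,0,0.006,0,0,0],
    [0,0,0.006,0,0,0],
    [0,0,0.006,0,0,0],
  ],
)

```text
t: 8.33
tcp_pos: [540.1, 74.7, 133.5]
orientation: [2.605, 1.755, 0.003]
contact_force: [-8.4, -0.5, 24.2]
width: 0.55
gripper_force: 54.1
```

```bash
python3 st.py; python3 -c "
from station import ticket
print(ticket.close_job())"
```

```text
8.3333 [540.12364663  74.69401327 133.52787185] q [ 0.091 -0.126  1.842  0.     1.423  0.476] F [-8.36 -0.52 24.22] [-0.01  1.65  0.02] w 0.5496386977498046 54.08512081950903
[[ 0.376  0.927  0.002]
 [ 0.927 -0.376  0.   ]
 [ 0.001  0.002 -1.   ]]
to go /250 (tool) [ 0.0017  0.001  -0.0499]
the job is handed in; nothing more can be done
None
```

I turned collar_a, the head over the open cup, clockwise until its keyway dropped over the pin, pushed it to its stop (about 13–14 mm down), and handed the job in at about 8.3 s still gripping it with a 24 N push; no verdict was returned.

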